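# Hook out the stock tray, pile up its bangles, put the tray back

## Task

Take the wooden-handled pull hook, catch its end in the eye of the blue stock tray and drag the tray completely out from under the rack's roof with it. Stack all the bangles from the tray flat in one straight pile centred on the round white pad, and only then push the empty tray back in until it is all under the roof again. At the end the hook stands upright on its black mat, rod pointing the way it did at first; leave the other things on the table alone.

Things in the scene. Friction and masses are not known exactly. Their poses are not given: they have to be found in the camera images.
- rack: Fixed wooden rack, 260 mm deep (x), 240 wide (y); roof on 4 posts, underside 85 mm up, stock on it to 175 mm. Origin: on the table under mid-roof. x points INTO the rack; its mouth, at x = -130 mm, looks along -x (about world -y). Curbs 20 mm high, 196 mm apart, guide the tray along x, flared 30 mm out of the mouth; back stop at x = 130 mm. Table clear 350 mm before the mouth.
- tray: Blue shallow tray, loose, about 0.45 kg, 235 mm long (x) x 180 wide (y), walls 10 mm high, 4 mm thick, floor 4 mm thick; stands on the table under the rack's roof between the curbs (8 mm play each side). Origin: centre of the underside; x points into the rack. Under the roof the gripper cannot get at it; its steel eye peeps out of the mouth. Sliding it takes 3 to 6 N.
- tray_eye (a point): Centre of the tray's eye: a flat-lying steel ring on the middle of the tray's front end, 24 mm in front of the tray, 12 mm above the table, axis vertical, opening about 33 mm across, bar 6 mm thick (top at 15 mm). At the start it is about 12 mm outside the edge of the roof.
- tray_back (a point): Middle of the tray's rear end (about 115 mm inside the rack frame's +x when home), 117.5 mm behind its origin (+x): the last part to leave the rack's mouth.
- hook: Pull hook, 0.3 kg: dark wooden block grip 80 mm long (x) x 28 wide (y), top 45 mm up, on a steel sole 80 x 46 x 6 mm, standing by itself; an 8 mm steel rod leaves its front (+x) 35 mm above the underside and at x = 155 mm turns straight down to 4 mm above it. Origin: centre of the sole's underside; centre of mass 15 mm in front. With the sole on the table the rod's end reaches through the eye.
- hook_tip (a point): Lower end of the hook's downturned rod: at x = 155 mm, z = 4 mm in the hook's frame.
- mat: Black rubber tool mat, fixed, 130 (x) x 70 (y) x 3 mm thick: the hook's place, where its grip stands at the start, rod along the mat's +x. Origin: centre of the underside, at table level.
- pad: Off-white round display pad, fixed, 78 mm diameter, 10 mm thick. Origin: centre of the underside, at table level; the pile goes on its top.
- bangle_1: Rigid bangle, red with gold dots: a flat ring of 68 mm outer and 52 mm inner diameter, 18 mm high, 35 g, lying flat in the tray at the start (may be absent). Origin: centre of its lower face, z along its axis; either face may be up. Can be taken across its outside or by one side of its 8 mm wall.
- bangle_2: Rigid bangle, light blue with white dots: a flat ring of 68 mm outer and 52 mm inner diameter, 18 mm high, 35 g, lying flat in the tray at the start (may be absent). Origin: centre of its lower face, z along its axis; either face may be up. Can be taken across its outside or by one side of its 8 mm wall.
- bangle_3: Rigid bangle, green with gold dots: a flat ring of 68 mm outer and 52 mm inner diameter, 18 mm high, 35 g, lying flat in the tray at the start (may be absent). Origin: centre of its lower face, z along its axis; either face may be up. Can be taken across its outside or by one side of its 8 mm wall.
- bangle_4: Rigid bangle, yellow with red dots: a flat ring of 68 mm outer and 52 mm inner diameter, 18 mm high, 35 g, lying flat in the tray at the start (may be absent). Origin: centre of its lower face, z along its axis; either face may be up. Can be taken across its outside or by one side of its 8 mm wall.
- bangle_5: Rigid bangle, orange with white dots: a flat ring of 68 mm outer and 52 mm inner diameter, 18 mm high, 35 g, lying flat in the tray at the start (may be absent). Origin: centre of its lower face, z along its axis; either face may be up. Can be taken across its outside or by one side of its 8 mm wall.
- stone: Dark flat stone 110 x 70 x 30 mm, a loose bystander, to be left alone. Origin: centre of its underside.
- glue: Amber jar, yellow cap, 52 mm diameter, 100 mm high, a loose bystander, to be left alone. Origin: centre of its underside.
- sample: Finished pile of blue and brass bangles, one piece, 68 mm diameter, 72 mm high, a loose bystander, to be left alone. Origin: centre of its underside.
- cup: Steel cup, 72 mm diameter, 85 mm high, a loose bystander, to be left alone. Origin: centre of its underside.
Not all that is in view belongs to the job. What is shaped like the hook but green or pink is not meant.

How it is judged:
On the way, in this order (a step that is already met when the one before it is completed fails the run):
1. the hook's end is in the tray's eye while the tray is still under the roof (horizontal distance between hook_tip and tray_eye below 0.019 m and z of hook_tip in the frame of tray below 0.013 m and x of tray_back in the frame of rack above 0.06 m), for 0.1 s.
2. the whole tray is out of the rack's mouth, the hook's end still in its eye (horizontal distance between hook_tip and tray_eye below 0.019 m and z of hook_tip in the frame of tray below 0.013 m and x of tray_back in the frame of rack below -0.13 m), for 0.1 s.
3. all bangles are piled on the pad while the tray is out (horizontal distance between each of bangle_1, bangle_2, bangle_3, bangle_4, bangle_5 and pad below 0.009 m and angle between the z axis of each of bangle_1, bangle_2, bangle_3, bangle_4, bangle_5 and the z axis of pad, either way round below 0.12 rad and linear speed of each of bangle_1, bangle_2, bangle_3, bangle_4, bangle_5 below 0.02 m/s and height (world z) of each of bangle_1, bangle_2, bangle_3, bangle_4, bangle_5 above 0.005 m and x of tray_back in the frame of rack below -0.05 m), for 0.2 s.
At the end, for the whole second after the job is handed in: Tray back in (its rear end 95 mm or more past the roof's middle); all bangles present flat (0.12 rad), at rest, piled on the pad, each centre within 9 mm of the pad's; hook upright at rest, its grip centre within 35 mm of the mat's centre, rod along the mat's +x within 0.4 rad (x of tray_back in the frame of rack above 0.095 m and horizontal distance between each of bangle_1, bangle_2, bangle_3, bangle_4, bangle_5 and pad below 0.009 m and angle between the z axis of each of bangle_1, bangle_2, bangle_3, bangle_4, bangle_5 and the z axis of pad, either way round below 0.12 rad and linear speed of each of bangle_1, bangle_2, bangle_3, bangle_4, bangle_5, hook below 0.02 m/s and height (world z) of each of bangle_1, bangle_2, bangle_3, bangle_4, bangle_5 above 0.005 m and horizontal distance between hook and mat below 0.035 m and angle between hook's own z axis and vertical below 0.15 rad and angle between the x axis of hook and the x axis of mat, either way round below 0.4 rad and x of hook_tip in the frame of mat above 0.05 m); the robot touches nothing.
It fails at once if a bystander is moved by more than 30 mm or knocked over (distance of any of stone, glue, sample, cup from where it was at the start of the episode above 0.03 m or angle between any of stone, glue, sample, cup's own z axis and vertical above 0.5 rad).
Of bangle_1, bangle_2, bangle_3, bangle_4, bangle_5 only 3 to 5 are there at a start; the rules pass over those that are not, and their reading is None.
At some moment in a run one of bangle_1, bangle_2, bangle_3, bangle_4, bangle_5 may be knocked a few centimetres aside while the robot is not near it.
Once in a run the grip may slacken for a moment while it holds something.
It also fails if it takes over 210 s, if anything falls off the work surface, if the arm or the gripper's body presses on something with over 40 N, if the wrist force passes 120 N, or if a joint passes its speed limit or range.

## Robot

A 7-joint arm with a two-finger parallel gripper is mounted at the origin on the work surface. World frame = base frame: x ahead of the robot, y to its left, z up, the work surface at z = 0. Lengths are in m, angles in rad, forces in N, time in s.
With the tool pointing down it reaches from about 0.425 to 0.875 m from the base axis. Payload 4.7 kg.
Tool frame: the origin (TCP) lies midway between the tips of the shut fingers; the grasp point (between the pads) lies 19 mm behind it; z points along the fingers, y is the line along which they close (so a half turn about z gives the same grasp; the last joint's range is limited). The gripper opens to 85 mm and grips with 20 to 120 N. Pads are 22 mm wide; open, the fingers measure 114 mm over their backs; the gripper's body (76 mm by 85 mm) begins 54 mm behind the grasp point. The pads swing forward as they close: fully open they stand 13 mm farther back than shut.
Start: joints at [-1.162, 0.321, -0.07, 1.45, 0.023, 1.371, -0.057], TCP at [0.25, 0.6, 0.231] pointing down, gripper open.
Joint ranges: [-2.86, 2.86], [-0.3, 2.09], [-1.38, 1.24], [0.06, 2.45], [-1.56, 4.7], [0.09, 2.05], [-2.69, 2.69]. Speed limits (rad/s): [2.57, 2.57, 3.14, 3.14, 3.14, 3.14, 3.14].

## Interface

Orientations are given as a rotation vector (axis times angle).
In Python, from rig import sensors, optics, order gives the robot as it stands.
- The arm moves only by the shell command python3 -m handwheel 'ROWS' [OPENING]. ROWS is JSON, a list of rows, each a list of 2 entries, a list of its own where there are three numbers: the shift along the tool's x, y, z in cm, then the turn about the tool's z in degrees. In form: [[[x, y, z], turn], ...]. A call has 1 to 20 rows; each row is the pose to reach, as a shift and turn from the pose commanded when the call began, along the tool's axes at that moment; what a row does not reach only later rows make up. A row lasts 1/8 s, in which the tool goes at most 62.5 mm and 10.7 degrees, less where a joint would pass 70% of its speed; a pose out of reach is approached as far as the arm can. A call with a gripper value outside its range is refused whole. OPENING is the finger opening in cm, from 0 to 8.54, set as the call begins (- or left out, the last holds). The fingers move at their own pace and stop on an object; the grip force is fixed at half the most. Time passes only in rows, so rows that repeat a pose let the fingers close. It gives the time, the measured TCP pose, the force, the opening and the grip force at its end, in the units of the state.
- sensors.observe(): the state, without advancing time (a new reading comes with each control period).
- optics.snapshot(name): name is "scene" or "top"; returns the picture (420x560x3 uint8, red, green, blue); there is no depth.
- optics.camera_params(name): a dict with "mtx" (3x3 intrinsics, pixels), "R" (3x3) and "t" (3): a world point X has camera coordinates R X + t. Camera axes: x right, y down, z forward; pixel columns grow to the right and rows downward; lengths in m; the calibration is good to about 2 mm. A picture is of the moment at which its call begins. camera_params takes no time and is no camera call.
- order.job_done(): hands the job in; it is judged then, once.
The state is a dict: "clock": time; "joint_pos": joint angles; "joint_vel": joint speeds; "joint_torque": joint torques, N m; "ee_pos": TCP position; "ee_rot": TCP orientation; "contact_force": force on the tool from outside, world axes, zero at the start; "torque": the same for the moment, N m; "gripper_width": finger opening in m; "grasp_force": force on a finger pad.
Only numpy, scipy, OpenCV 4.12 (cv2) and the standard library are available. Lean on these libraries where they do the work, as an engineer would, in place of code of your own. Each camera call takes 0.05 s, during which the arm holds its last target. There are 200 camera calls.

## Working session

There is one attempt and no reset: what is moved stays moved. The work goes in short steps, Python scripts to look and compute and a shell command to move; the robot and the scene stay as the last step left them, time stands still between calls to the robot, and variables do not carry over. Pictures are saved under pics/ and viewed, at most 16 in all, crops included, and the job is handed in when it is done.

```bash
mkdir -p pics; ls; python3 - <<'E'
from rig import sensors, optics, order
import cv2
s=sensors.observe(); print({k:s[k] for k in('clock','ee_pos','ee_rot','gripper_width')})
for n in("scene","top"):
    im=optics.snapshot(n); cv2.imwrite(f"pics/{n}0.png",im[:,:,::-1]); p=optics.camera_params(n); print(n,p)
E
```

```text
pics
{'clock': 0.0, 'ee_pos': array([0.24986179, 0.59945684, 0.23020119]), 'ee_rot': array([-6.16121937e-01, -3.08030407e+00,  3.06618831e-03]), 'gripper_width': 0.08532905697393305}
scene {'mtx': array([[474.25648496,   0.        , 280.53034043],
       [  0.        , 474.25648496, 208.65203094],
       [  0.        ,   0.        ,   1.        ]]), 'R': array([[ 0.71497507,  0.69914307,  0.00310151],
       [ 0.62610791, -0.63829934, -0.44784243],
       [-0.31112624,  0.32213805, -0.89410712]]), 't': array([-0.40903473, -0.30877889,  1.66302588])}
top {'mtx': array([[534.17162655,   0.        , 276.40461654],
       [  0.        , 534.17162655, 213.7386198 ],
       [  0.        ,   0.        ,   1.        ]]), 'R': array([[ 0.02486944, -0.99966904, -0.00658235],
       [-0.98505403, -0.0233822 , -0.17065122],
       [ 0.17044083,  0.01072797, -0.98530951]]), 't': array([0.01981514, 0.54778587, 1.6895079 ])}
```

View pics/scene0.png

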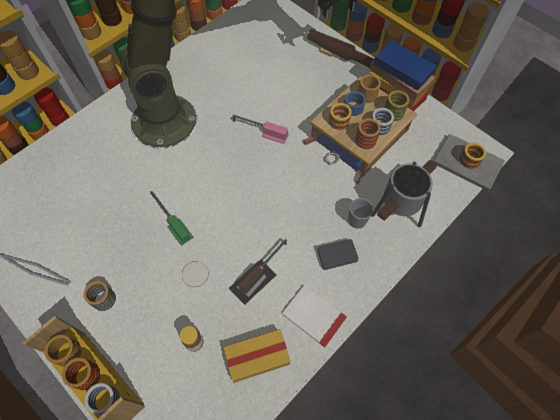

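View pics/top0.png

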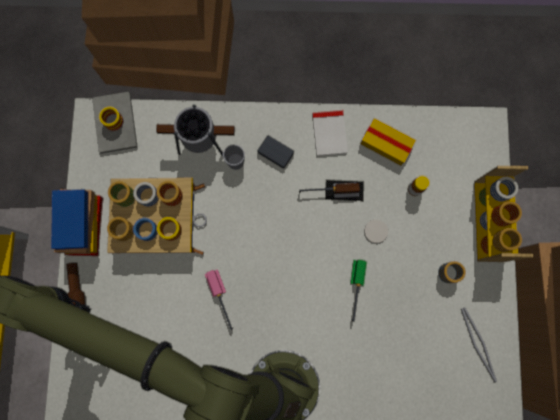

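Scene: the hook is at top (345,189), a dark wooden grip on black with its rod going left to (302,191). The lookalikes are green at (358,275) and pink at (215,285), so neither is meant. The eye is at (200,221), the pad at (376,232), and the rack's mouth faces right. I'll check with an enlarged crop.

```bash
cat > h.py <<'E'
import numpy as np, cv2
from rig import sensors, optics, order
def ray(n,px,z):
    p=optics.camera_params(n); R,t=np.array(p["R"]),np.array(p["t"])
    d=R.T@np.linalg.inv(p["mtx"])@np.array([px[0],px[1],1.]); c=-R.T@t
    return c+d*(z-c[2])/d[2]
def proj(n,X):
    p=optics.camera_params(n); q=p["mtx"]@(p["R"]@np.array(X)+p["t"]); return q[:2]/q[2]
def tri(a,b):   # scene px, top px
    A=[];B=[]
    for n,px in(("scene",a),("top",b)):
        p=optics.camera_params(n); R,t=np.array(p["R"]),np.array(p["t"]); c=-R.T@t
        d=R.T@np.linalg.inv(p["mtx"])@np.array([px[0],px[1],1.]); d/=np.linalg.norm(d)
        P=np.eye(3)-np.outer(d,d); A.append(P);B.append(P@c)
    return np.linalg.solve(sum(A),sum(B))
def tcp():
    s=sensors.observe(); R=cv2.Rodrigues(np.array(s["ee_rot"]))[0]; return np.array(s["ee_pos"]),R,s
def go(target,yaw=None):
    """tool-frame shift (cm) to world target, and turn (deg) so that tool y points at world angle yaw (deg)"""
    p,R,s=tcp(); d=R.T@(np.array(target)-p)*100
    turn=None
    if yaw is not None:
        cur=np.degrees(np.arctan2(R[1,1],R[0,1])); turn=-((yaw-cur+90)%180-90)
    print("shift cm",d.round(2),"turn",turn,"t",round(s["clock"],2))
def snap(n,name):
    im=optics.snapshot(n)[:,:,::-1].copy(); cv2.imwrite(f"pics/{name}.png",im); return im
def crop(im,x0,y0,x1,y1,k): return cv2.resize(im[y0:y1,x0:x1],None,fx=k,fy=k,interpolation=cv2.INTER_CUBIC)
E
python3 - <<'E'
from h import *
a=cv2.imread("pics/top0.png"); b=cv2.imread("pics/scene0.png")
A=crop(a,290,160,390,260,4); B=crop(a,100,170,220,260,5)[:400,:]; 
C=crop(b,220,230,300,310,5); 
cv2.imwrite("pics/c1.png",np.hstack([A,crop(a,105,170,205,270,4)]))
cv2.imwrite("pics/c2.png",np.hstack([C,crop(b,300,110,380,190,5)]))
p,R,s=tcp(); print(R.round(3))
for n,px,z in(("top",(200,221),.012),("top",(376,232),.01),("scene",(195,274),.01),("scene",(331,159),.012)): print(n,ray(n,px,z).round(4))
E
```

```text
[[-0.923  0.385 -0.001]
 [ 0.385  0.923 -0.002]
 [-0.    -0.002 -1.   ]]
top [0.5228 0.286  0.012 ]
top [ 0.5003 -0.2964  0.01  ]
scene [ 0.5075 -0.2954  0.01  ]
scene [0.5283 0.2852 0.012 ]
```

View pics/c1.png

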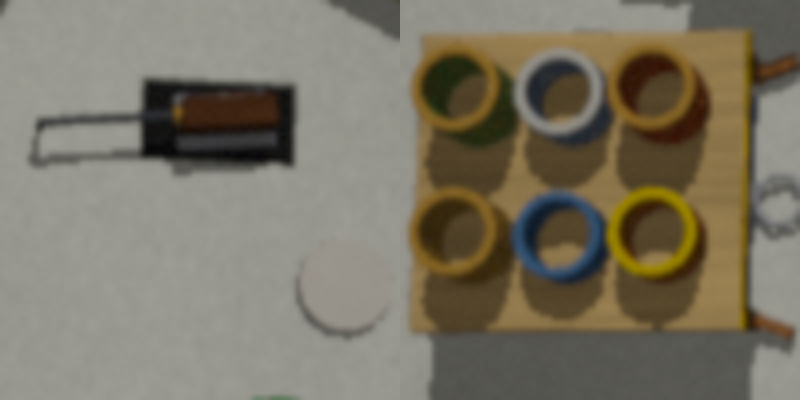

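View pics/c2.png

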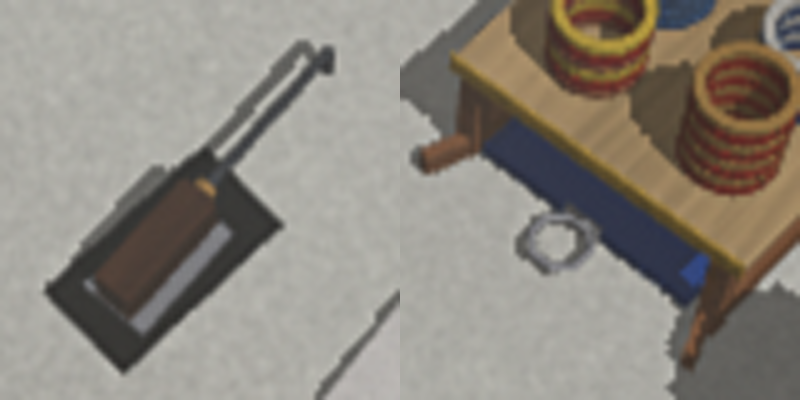

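Confirmed: the brown wooden grip on the black mat is the hook, with its ferrule at (334,188) and rod end at about (300,190). The eye ring is at top (199.5,222) and scene (331.6,158.4), just outside the mouth. Next I'll measure with masks.

```bash
python3 - <<'E'
from h import *
ims={n:cv2.imread(f"pics/{n}0.png") for n in("scene","top")}
# pad: mask floodfill-free: compare to local table colour
for n,c in(("top",(376,232)),("scene",(195,274))):
    im=ims[n].astype(int); x0,y0=c[0]-22,c[1]-22
    w=im[y0:y0+44,x0:x0+44]; d=w-im[c[1]-4:c[1]+5,c[0]-4:c[0]+5].reshape(-1,3).mean(0)
    m=(np.abs(d).max(2)<9).astype(np.uint8); m=cv2.morphologyEx(m,cv2.MORPH_OPEN,np.ones((5,5)))
    k,l,st,ce=cv2.connectedComponentsWithStats(m); i=l[22,22]; print("pad",n,st[i],ce[i]+[x0,y0],ray(n,ce[i]+[x0,y0],.01).round(4))
# mat (dark): corners, brown grip
for n,c,r in(("top",(347,189),34),("scene",(253,272),42)):
    im=ims[n]; w=im[c[1]-r:c[1]+r,c[0]-r:c[0]+r].astype(int)
    m=(w.max(2)<50).astype(np.uint8)
    brown=((w[:,:,2]-w[:,:,0])>18)&(w[:,:,2]<130)
    bm=cv2.morphologyEx(brown.astype(np.uint8),cv2.MORPH_OPEN,np.ones((3,3)))
    pts=np.argwhere(bm)[:,::-1].astype(np.float32)+[c[0]-r,c[1]-r]; rc=cv2.minAreaRect(pts.astype(np.float32)); print("grip",n,rc)
    print("  corners",cv2.boxPoints(rc).round(1).tolist(), ray(n,rc[0],.040).round(4))
    m=cv2.morphologyEx(m|bm,cv2.MORPH_OPEN,np.ones((7,7)))
    pts=np.argwhere(m)[:,::-1]+[c[0]-r,c[1]-r]; rc=cv2.minAreaRect(pts.astype(np.float32)); print("mat",n,rc,ray(n,rc[0],.003).round(4), [ray(n,q,.003)[:2].round(3).tolist() for q in cv2.boxPoints(rc)])
print("rodend",tri((285,241),(299.7,190.2)).round(4),"ferrule",tri((261.2,267.2),(334.3,188.3)).round(4),"eye",tri((331.6,158.4),(199.5,222)).round(4))
print("rod dir top",ray("top",(299.7,190.2),.042)-ray("top",(334.3,188.3),.042))
for q in((192.5,177.5),(192.5,252.5),(106,178.5),(108,252.5)): print(q,ray("top",q,.09).round(4))
E
```

```text
pad top [   0    0   44   44 1825] [375.72931507 231.06630137] [ 0.5033 -0.2955  0.01  ]
pad scene [   0    0   44   44 1641] [195.49299208 272.45825716] [ 0.5049 -0.2912  0.01  ]
grip top ((345.9907531738281, 187.33384704589844), (8.542383193969727, 26.23731803894043), 86.8201675415039)
  corners [[332.70001220703125, 183.8000030517578], [358.8999938964844, 182.3000030517578], [359.29998779296875, 190.89999389648438], [333.1000061035156, 192.3000030517578]] [ 0.642  -0.1935  0.04  ]
mat top ((343.8316650390625, 189.21463012695312), (13.060647964477539, 38.55335998535156), 77.90524291992188) [ 0.6437 -0.1907  0.003 ] [[0.65, -0.123], [0.681, -0.249], [0.637, -0.259], [0.607, -0.132]]
grip scene ((250.89193725585938, 277.3658142089844), (8.139081954956055, 26.220516204833984), 43.02506637573242)
  corners [[239.0, 284.20001220703125], [256.8999938964844, 265.0], [262.79998779296875, 270.6000061035156], [244.89999389648438, 289.70001220703125]] [ 0.6412 -0.1929  0.04  ]
mat scene ((0.0, 0.0), (0.0, 0.0), 0.0) [-0.9423 -0.0818  0.003 ] [[-0.942, -0.082], [-0.942, -0.082], [-0.942, -0.082], [-0.942, -0.082]]
rodend [ 0.6304 -0.0413  0.0336] ferrule [ 0.6391 -0.1528  0.0405] eye [0.5229 0.2915 0.0015]
rod dir top [-0.0090463   0.11350972  0.        ]
(192.5, 177.5) [0.6514 0.3049 0.09  ]
(192.5, 252.5) [0.4103 0.2924 0.09  ]
(106, 178.5) [0.6416 0.5829 0.09  ]
(108, 252.5) [0.4038 0.5577 0.09  ]
```

```bash
python3 - <<'E'
from h import *
go((.641,-.187,.12),4.2)
go((.641,-.187,.23),4.2)
b=cv2.imread("pics/top0.png"); h=cv2.cvtColor(b,cv2.COLOR_BGR2LAB).astype(int)
for n,c in(("top",(376,232)),("scene",(195,274))):
    lab=cv2.cvtColor(cv2.imread(f"pics/{n}0.png"),cv2.COLOR_BGR2LAB).astype(int)
    w=lab[c[1]-25:c[1]+25,c[0]-25:c[0]+25]; print(n,w[25,25],w[25,2],w[2,25])
    m=(w[:,:,1]>=(w[25,25,1]+w[25,2,1]+1)//2).astype(np.uint8); m=cv2.morphologyEx(m,cv2.MORPH_OPEN,np.ones((3,3)))
    k,l,st,ce=cv2.connectedComponentsWithStats(m); i=l[25,25]; q=ce[i]+[c[0]-25,c[1]-25]; print(st[i],q,ray(n,q,.01).round(4))
    xs=m.copy()
E
```

```text
shift cm [-66.35 -57.54  11.14] turn 63.18232077209437 t 0.1
shift cm [-66.35 -57.56   0.14] turn 63.18232077209437 t 0.1
top [156 128 133] [157 127 132] [158 127 132]
[ 13  13  24  23 430] [375.68139535 230.96976744] [ 0.5037 -0.2954  0.01  ]
scene [177 129 132] [176 127 131] [180 127 132]
[ 12  12  27  26 551] [194.68239564 273.86751361] [ 0.5065 -0.2958  0.01  ]
```

```bash
python3 -m handwheel '[[[-4,-3.5,0],4],[[-9,-8,0],9],[[-14,-12.5,0],14],[[-19,-17,0],19],[[-24,-21,0],24],[[-29,-25,0],29],[[-34,-29.5,0],34],[[-39,-34,0],39],[[-44,-38,1],44],[[-49,-42.5,2],49],[[-54,-47,4],54],[[-58,-50.5,6],58],[[-62,-54,8],61],[[-65,-56.5,10],63.2],[[-66.35,-57.5,11.1],63.2],[[-66.35,-57.5,11.1],63.2],[[-66.35,-57.5,11.1],63.2]]' 6; python3 - <<'E'
from h import *
go((.641,-.187,.018),4.2)
E
```

```text
clock: 2.22
ee_pos: [0.6413, -0.1849, 0.1202]
ee_rot: [-2.137, -2.301, -0.001]
contact_force: [-0.4, -0.0, 0.8]
gripper_width: 0.0601
grasp_force: 0.0
shift cm [-0.22 -0.04 10.22] turn 0.02667417128897398 t 2.23
```

```bash
python3 -m handwheel '[[[-0.2,0,3],0],[[-0.2,0,6],0],[[-0.2,0,8.5],0],[[-0.2,0,10],0],[[-0.2,0,10.2],0],[[-0.2,0,10.2],0]]' 6; python3 -m handwheel '[[[0,0,0],0],[[0,0,0],0],[[0,0,0],0],[[0,0,0],0],[[0,0,0],0],[[0,0,0],0]]' 2;  python3 -m handwheel '[[[0,0,-0.5],0],[[0,0,-1.5],0],[[0,0,-3],0],[[0,0,-4],0],[[0,0,-4],0]]'; python3 - <<'E'
from h import *
a=snap("top","t1");b=snap("scene","s1")
cv2.imwrite("pics/c3.png",np.hstack([crop(a,270,140,390,240,4)[:400,:400],crop(b,220,190,320,290,4)]))
E
```

```text
clock: 2.98
ee_pos: [0.6423, -0.1877, 0.0195]
ee_rot: [2.137, 2.301, 0.002]
contact_force: [-0.0, 0.3, -0.5]
gripper_width: 0.0602
grasp_force: 0.0
clock: 3.72
ee_pos: [0.6424, -0.1882, 0.0195]
ee_rot: [2.138, 2.3, 0.002]
contact_force: [0.6, 0.2, 5.9]
gripper_width: 0.0271
grasp_force: 60.3
clock: 4.35
ee_pos: [0.6424, -0.1883, 0.0599]
ee_rot: [2.137, 2.299, 0.002]
contact_force: [0.6, 0.3, -3.4]
gripper_width: 0.0271
grasp_force: 59.3
```

View pics/c3.png

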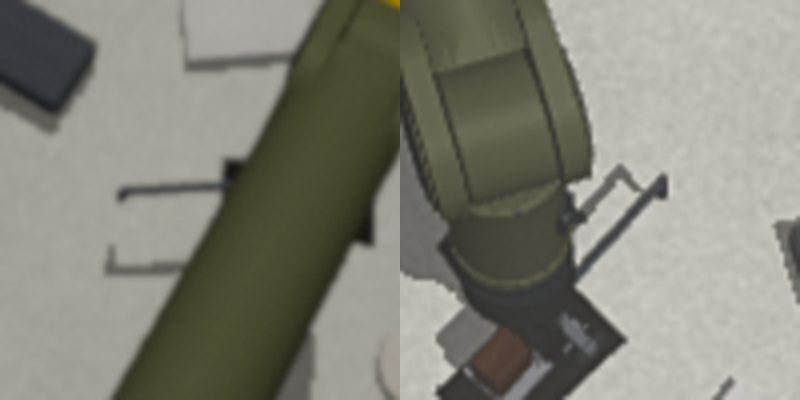

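The hook is held level, with the rod end at top (300.5,188.2) and scene (285.5,236.5). Next: the rod end's offset from the TCP and a refined eye position.

```bash
python3 - <<'E'
from h import *
p,R,s=tcp(); e=tri((285.5,236.5),(300.5,188.2)); print("elbow",e.round(4),"tool offs",(R.T@(e-p)).round(4), ray("top",(300.5,188.2),.078).round(4),ray("scene",(285.5,236.5),.078).round(4))
# eye ring: threshold dark ring pixels vs table, enclosing circle
for n,c in(("top",(200,222)),("scene",(331,158))):
    g=cv2.cvtColor(cv2.imread(f"pics/{n}1.png" if 0 else f"pics/{'t1' if n=='top' else 's1'}.png"),cv2.COLOR_BGR2GRAY)
    w=g[c[1]-14:c[1]+15,c[0]-14:c[0]+15]; big=cv2.resize(w,None,fx=8,fy=8,interpolation=cv2.INTER_CUBIC)
    m=(big>(np.percentile(w,85)-14)).astype(np.uint8)
    k,l,st,ce=cv2.connectedComponentsWithStats(m,connectivity=4)
    for i in range(1,k):
        if st[i][4]>600 and np.hypot(*(ce[i]-116))<60: q=(ce[i]+.5)/8-.5+[c[0]-14,c[1]-14]; print(n,st[i],q,ray(n,q,.012).round(4))
E
```

```text
elbow [ 0.6304 -0.0416  0.0676] tool offs [ 0.1467 -0.0003 -0.0092] [ 0.627  -0.0427  0.078 ] [ 0.6344 -0.0433  0.078 ]
top [   59     0   173   232 26366] [205.98062372 222.52404612] [0.5182 0.2659 0.012 ]
top [  77   85   71   53 2510] [199.60458167 221.50946215] [0.5211 0.2872 0.012 ]
scene [    0     0   232   232 27574] [327.87941539 162.61459618] [0.5303 0.2673 0.012 ]
scene [  84   90   58   54 2247] [330.80382176 157.97849911] [0.5252 0.2877 0.012 ]
```

```bash
python3 - <<'E'
from h import *
go((.529,.1415,.060),2.2)
E
```

```text
shift cm [33.66 -8.81 -0.16] turn 1.9847916780769879 t 4.45
```

```bash
python3 -m handwheel '[[[2,-0.5,0],0],[[5,-1.3,0],0.5],[[9,-2.4,0],1],[[13,-3.4,0],1],[[17,-4.4,0],1.5],[[21,-5.5,0],2],[[25,-6.5,0],2],[[29,-7.6,0],2],[[32,-8.4,0],2],[[33.66,-8.8,0],2],[[33.66,-8.8,0],2],[[33.66,-8.8,0],2]]'; python3 - <<'E'
from h import *
a=snap("top","t2");b=snap("scene","s2")
cv2.imwrite("pics/c4.png",np.hstack([crop(a,160,180,260,280,4),crop(b,280,110,380,210,4)]))
go((.529,.1415,.0175),2.2)
E
```

```text
clock: 5.95
ee_pos: [0.5296, 0.1397, 0.0583]
ee_rot: [2.18, 2.261, -0.001]
contact_force: [-0.5, 0.1, -2.5]
gripper_width: 0.027
grasp_force: 64.9
shift cm [ 0.21 -0.07  4.09] turn -0.17701545109672168 t 6.05
```

View pics/c4.png

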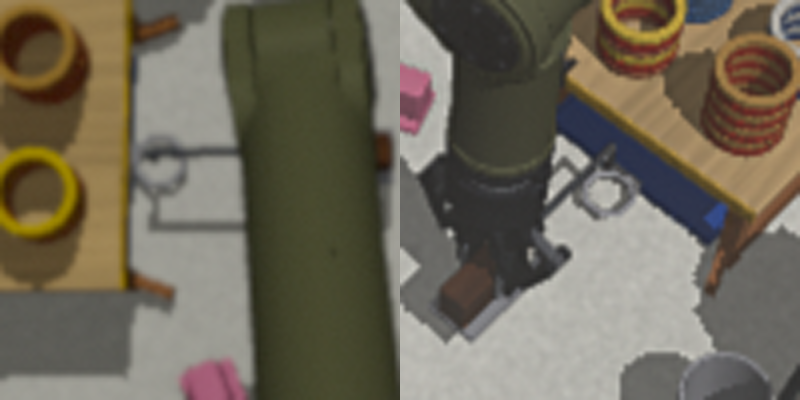

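The rod end is over the eye, at top (197.5,218.5) and scene (332.5,148). I'll work out its height-corrected position.

```bash
python3 - <<'E'
from h import *
print(ray("scene",(332.5,148),.077),ray("top",(197.5,218.5),.077))
E
```

```text
[0.52711913 0.28416338 0.077     ] [0.52057822 0.28426272 0.077     ]
```

```bash
python3 -m handwheel '[[[0.3,0,1],0],[[0.3,0,2],0],[[0.3,0,3],0],[[0.3,0,3.8],0],[[0.3,0,4.1],0],[[0.3,0,4.1],0],[[0.3,0,4.1],0]]'; python3 - <<'E'
from h import *
b=snap("scene","s3");a=snap("top","t3")
cv2.imwrite("pics/c5.png",np.hstack([crop(a,160,180,260,280,4),crop(b,280,110,380,210,4)]))
go((.529,.1415,.0175),2.2)
E
```

```text
clock: 6.92
ee_pos: [0.5294, 0.1445, 0.0177]
ee_rot: [2.179, 2.263, 0.001]
contact_force: [-0.5, 0.2, -3.2]
gripper_width: 0.0273
grasp_force: 65.1
shift cm [-0.3  -0.04  0.02] turn -0.015685792437523105 t 7.03
```

View pics/c5.png

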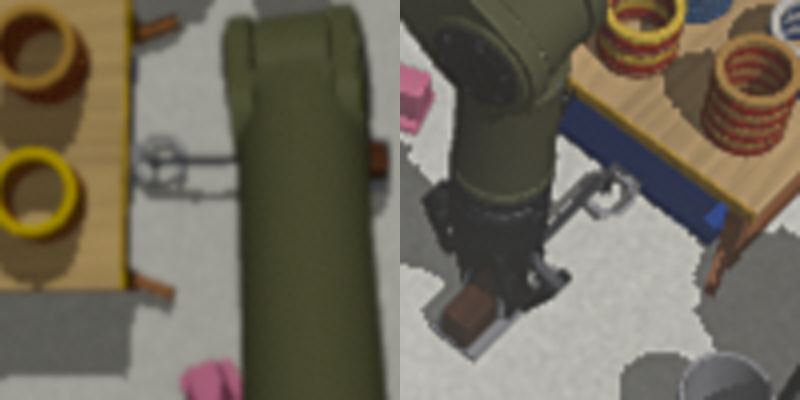

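```bash
python3 -m handwheel '[[[-0.5,0,0],0],[[-1,0,0],0],[[-1.7,0,0],0],[[-2.7,0,0],0],[[-4,0,0],0],[[-5.5,0,0],0],[[-7,0,0],0],[[-8.5,0,0],0],[[-10,0,0],0],[[-11.5,0,0],0],[[-13,0,0],0],[[-14,0,0],0],[[-15,0,0],0],[[-15.5,0,0],0],[[-15.5,0,0],0]]'; python3 - <<'E'
from h import *
b=snap("scene","s4");a=snap("top","t4")
cv2.imwrite("pics/c6.png",np.hstack([crop(a,130,150,290,270,2.5),crop(b,230,110,390,230,2.5)]))
print(tcp()[0])
E
```

```text
clock: 8.9
ee_pos: [0.535, -0.0114, 0.0174]
ee_rot: [2.179, 2.262, -0.001]
contact_force: [0.1, 0.7, -2.6]
gripper_width: 0.027
grasp_force: 65.1
[ 0.53502854 -0.0112473   0.01733773]
```

View pics/c6.png

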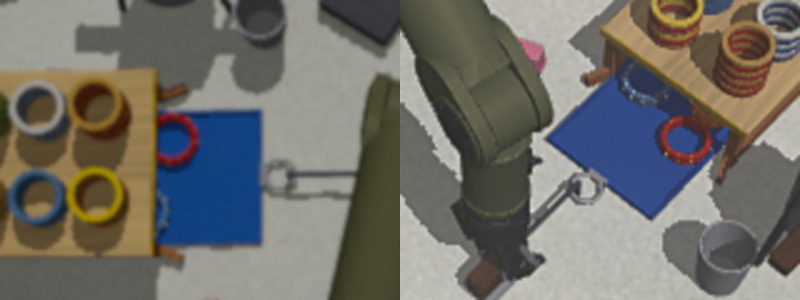

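The tray follows, with red and light blue bangles coming into view. I'll keep pulling.

```bash
python3 -m handwheel '[[[-0.5,0,0],0],[[-1.2,0,0],0],[[-2.2,0,0],0],[[-3.5,0,0],0],[[-5,0,0],0],[[-6.5,0,0],0],[[-8,0,0],0],[[-9.5,0,0],0],[[-10.7,0,0],0],[[-11.5,0,0],0],[[-12.2,0,0],0],[[-12.2,0,0],0],[[-12.2,0,0],0]]'; python3 - <<'E'
from h import *
b=snap("scene","s5");a=snap("top","t5")
cv2.imwrite("pics/c7.png",np.hstack([crop(a,150,150,310,270,2.5),crop(b,210,130,370,250,2.5)]))
print(tcp()[0])
E
```

```text
clock: 10.62
ee_pos: [0.5398, -0.1331, 0.0175]
ee_rot: [2.178, 2.262, -0.001]
contact_force: [-0.6, -0.4, -2.7]
gripper_width: 0.0268
grasp_force: 65.1
[ 0.53977429 -0.13272172  0.01744506]
```

View pics/c7.png

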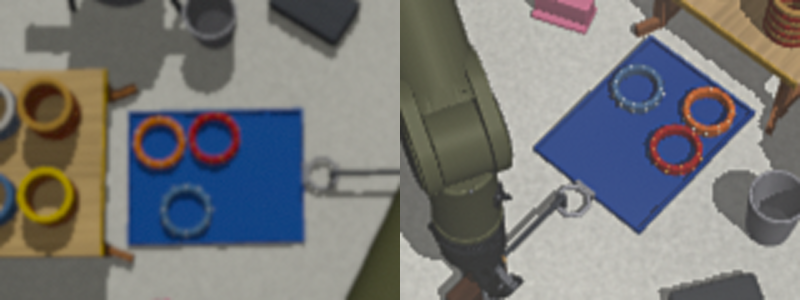

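The tray is fully out, holding 3 bangles: red, orange and light blue. Now the hook goes back to the mat.

```bash
python3 -m handwheel '[[[0.3,0,0],0],[[0.5,0,-0.5],0],[[0.5,0,-1.5],0],[[0.5,0,-3],0],[[0.5,0,-4],0],[[0.5,0,-4.5],0],[[0.5,0,-4.5],0]]'; python3 - <<'E'
from h import *
go((.6424,-.1882,.06),4.3)
E
```

```text
clock: 11.6
ee_pos: [0.5397, -0.1275, 0.0628]
ee_rot: [2.178, 2.263, 0.001]
contact_force: [0.2, 0.5, -3.0]
gripper_width: 0.027
grasp_force: 65.1
shift cm [-6.46 10.03  0.29] turn -2.1175748657890097 t 11.6
```

```bash
python3 -m handwheel '[[[-0.8,1.2,0],-0.5],[[-2,3,0],-1],[[-3.5,5.4,0],-1.5],[[-5,7.8,0],-2],[[-6,9.3,0],-2.1],[[-6.46,10,0.3],-2.1],[[-6.46,10,0.3],-2.1],[[-6.46,10,2],-2.1],[[-6.46,10,3.2],-2.1],[[-6.46,10,4],-2.1],[[-6.46,10,4.25],-2.1],[[-6.46,10,4.25],-2.1]]'; python3 - <<'E'
from h import *
go((.6424,-.1882,.0195),4.3)
E
```

```text
clock: 13.1
ee_pos: [0.6421, -0.1883, 0.02]
ee_rot: [2.136, 2.302, 0.001]
contact_force: [0.1, 0.6, -3.1]
gripper_width: 0.0269
grasp_force: 65.1
shift cm [0.   0.03 0.05] turn -0.013620102341249662 t 13.1
```

Release, rise, and locate the bangles.

```bash
python3 -m handwheel '[[[0,0,0.05],0],[[0,0,0.05],0],[[0,0,0.05],0],[[0,0,0.05],0]]' 6; python3 -m handwheel '[[[0,0,-1],0],[[0,0,-3],0],[[0,0,-6],0],[[0,0,-10],0],[[0,0,-13],0],[[0,0,-14],0],[[0,0,-14],0]]' ; cat > rings.py <<'E'
from h import *
H={"red":(170,8),"orange":(8,20),"ltblue":(90,112)}
def rings(tag,z=.022):
    out={}
    for n in("top","scene"):
        im=snap(n,f"{n}_{tag}"); lab=cv2.cvtColor(im,cv2.COLOR_BGR2HSV).astype(int); h,s,v=lab[...,0],lab[...,1],lab[...,2]
        T=np.zeros(h.shape,bool)
        yield n,im,h,s,v
E
python3 - <<'E'
from h import *
a=snap("top","t6");b=snap("scene","s6")
for n,im,pts in(("top",a,{"or":(204,207),"red":(226,205),"lb":(215,234),"tray":(245,230)}),("scene",b,{"or":(326,174),"red":(320,187),"lb":(300,165),"tray":(280,180)})):
    hsv=cv2.cvtColor(im,cv2.COLOR_BGR2HSV)
    for k,(x,y) in pts.items():
        print(n,k,np.unique(hsv[y:y+4,x:x+4].reshape(-1,3),axis=0)[::4].tolist())
cv2.imwrite("pics/c8.png",np.hstack([crop(a,180,150,380,270,2)[:, :400],crop(b,210,130,370,250,2.5)[:240]]))
E
```

```text
clock: 13.6
ee_pos: [0.642, -0.1883, 0.0195]
ee_rot: [2.137, 2.303, 0.0]
contact_force: [-0.1, -0.6, -0.4]
gripper_width: 0.0604
grasp_force: 0.0
clock: 14.48
ee_pos: [0.6421, -0.1883, 0.1602]
ee_rot: [2.136, 2.302, 0.002]
contact_force: [-0.5, 0.1, -0.6]
gripper_width: 0.0596
grasp_force: 0.0
top or [[1, 109, 126], [12, 182, 151], [15, 222, 154], [121, 110, 118]]
top red [[0, 183, 131], [124, 124, 119], [165, 157, 115], [175, 183, 127]]
top lb [[105, 116, 119], [106, 103, 124], [107, 151, 118], [107, 216, 130]]
top tray [[107, 215, 133], [107, 220, 133]]
scene or [[0, 56, 127], [111, 165, 141], [112, 157, 141], [120, 110, 139]]
scene red [[111, 157, 140], [112, 157, 140]]
scene lb [[112, 150, 141], [112, 154, 141]]
scene tray [[112, 153, 140], [112, 157, 140]]
```

View pics/c8.png

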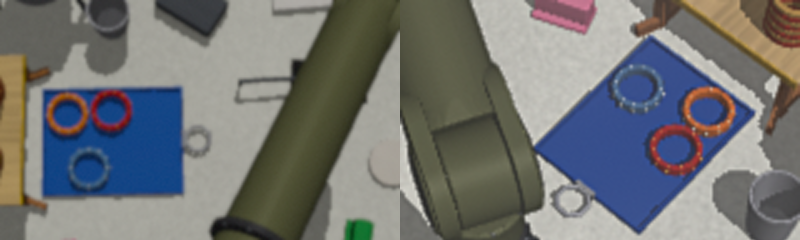

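```bash
cat > rings.py <<'E'
from h import *
def find(n,im,col,box,z):
    x0,y0,x1,y1=box; hsv=cv2.cvtColor(im,cv2.COLOR_BGR2HSV)[y0:y1,x0:x1].astype(int); h,s,v=hsv[...,0],hsv[...,1],hsv[...,2]
    if col=="red": m=((h>=165)|(h<=6))&(s>120)&(v>70)
    elif col=="orange": m=(h>=7)&(h<=20)&(s>120)&(v>80)
    else: m=(h>95)&(h<120)&(s<(140 if n=="top" else 115))&(s>35)&(v>70)
    m=cv2.morphologyEx(m.astype(np.uint8),cv2.MORPH_CLOSE,np.ones((3,3)))
    k,l,st,ce=cv2.connectedComponentsWithStats(m,connectivity=8); i=1+np.argmax(st[1:,4])
    pts=np.argwhere(l==i)[:,::-1]; hull=cv2.convexHull(pts.astype(np.float32)); e=cv2.fitEllipse(hull)
    q=np.array(e[0])+[x0,y0]; return q.round(1),np.round(e[1],1),ray(n,q,z)
E
python3 - <<'E'
from rings import *
B={"top":(199,190,274,250),"scene":(262,144,353,225)}
for c in("red","orange","ltblue"):
    for n,f in(("top","t6"),("scene","s6")):
        q,e,X=find(n,cv2.imread(f"pics/{f}.png"),c,B[n],.016); print(c,n,q,e,X.round(4))
# tray front/back edges
E
```

```text
red top [235.2 204.7] [19.6 20.8] [0.5799 0.1709 0.016 ]
red scene [320.1 189. ] [19.9 20.6] [0.5805 0.1733 0.016 ]
orange top [213.3 206.6] [19.6 20. ] [0.5716 0.2436 0.016 ]
orange scene [332.8 174.3] [19.5 20.4] [0.5731 0.243  0.016 ]
ltblue top [213.9 215.8] [37.9 71.8] [0.5406 0.2402 0.016 ]
ltblue scene [324.7 162. ] [38.6 67. ] [0.5228 0.2596 0.016 ]
```

```bash
python3 - <<'E'
from rings import *
print("lb",ray("top",(224.5,234),.016),ray("scene",(304.8,165.2),.016))
go((.5515,.170,.06),4.3)
E
```

```text
lb [0.48082919 0.20254416 0.016     ] [0.48411432 0.20437667 0.016     ]
shift cm [36.35 -6.25  9.85] turn -0.017125698557165947 t 14.57
```

```bash
python3 -m handwheel '[[[2,-0.3,0],0],[[5,-0.9,0],0],[[9,-1.6,1],0],[[13.5,-2.3,2],0],[[18,-3,3],0],[[22.5,-3.9,4.5],0],[[27,-4.6,6],0],[[31,-5.3,7.5],0],[[34,-5.8,9],0],[[36,-6.2,9.8],0],[[36.35,-6.25,9.85],0],[[36.35,-6.25,9.85],0],[[36.35,-6.25,9.85],0]]' 2.6; python3 - <<'E'
from rings import *
b=snap("scene","s7"); print(find("scene",b,"red",(262,144,353,225),.016), find("top",snap("top","t7"),"red",(199,190,274,250),.016))
go((.5515,.170,.008),4.3)
E
```

```text
clock: 16.2
ee_pos: [0.5533, 0.168, 0.0615]
ee_rot: [2.139, 2.299, 0.001]
contact_force: [-0.9, 0.2, 0.1]
gripper_width: 0.0264
grasp_force: 0.0Traceback (most recent call last):
  File "<stdin>", line 2, in <module>
  File "rings.py", line 9, in find
    pts=np.argwhere(l==i)[:,::-1]; hull=cv2.convexHull(pts.astype(np.float32)); e=cv2.fitEllipse(hull)
                                                                                  ~~~~~~~~~~~~~~^^^^^^
cv2.error: OpenCV(4.12.0) /io/opencv/modules/imgproc/src/shapedescr.cpp:361: error: (-201:Incorrect size of input array) There should be at least 5 points to fit the ellipse in function 'fitEllipseNoDirect'
```

```bash
python3 -m handwheel '[[[0.2,-0.15,1.5],0],[[0.2,-0.15,3],0],[[0.2,-0.15,4.3],0],[[0.2,-0.15,5.1],0],[[0.2,-0.15,5.3],0],[[0.2,-0.15,5.3],0]]'; python3 -m handwheel '[[[0,0,0],0],[[0,0,0],0],[[0,0,0],0],[[0,0,0],0],[[0,0,0],0]]' 0.2;  python3 -m handwheel '[[[0,0,-1],0],[[0,0,-3],0],[[0,0,-6],0],[[0,0,-9],0],[[0,0,-10],0],[[0,0,-10],0]]'; python3 - <<'E'
from h import *
go((.505-.0287,-.2956-.0022,.10),4.3)
E
```

```text
clock: 17.05
ee_pos: [0.5509, 0.1715, 0.0079]
ee_rot: [2.137, 2.303, 0.0]
contact_force: [-0.4, -0.3, 0.6]
gripper_width: 0.0255
grasp_force: 0.0
clock: 17.68
ee_pos: [0.5513, 0.1717, 0.0085]
ee_rot: [2.137, 2.302, 0.002]
contact_force: [-0.5, 0.3, 4.8]
gripper_width: 0.007
grasp_force: 56.0
clock: 18.42
ee_pos: [0.551, 0.1717, 0.1086]
ee_rot: [2.137, 2.303, 0.002]
contact_force: [-0.1, -0.9, -1.0]
gripper_width: 0.0076
grasp_force: 55.6
shift cm [-46.26 -10.96   0.8 ] turn -0.011025519346588908 t 18.43
```

```bash
python3 -m handwheel '[[[-2,-0.5,0],0],[[-5,-1.2,0],0],[[-9,-2.1,0],0],[[-13,-3.1,0],0],[[-17,-4,0],0],[[-21,-5,0],0],[[-25,-5.9,0],0],[[-29,-6.9,0],0],[[-33,-7.8,0],0],[[-37,-8.8,0],0],[[-41,-9.7,0],0],[[-44,-10.4,0],0],[[-46,-10.9,0],0],[[-46.3,-11,0],0],[[-46.3,-11,0],0],[[-46.3,-11,0],0]]'; python3 - <<'E'
from rings import *
b=snap("scene","s8");a=snap("top","t8")
for n,im,bx in(("scene",b,(120,180,270,320)),("top",a,(320,180,430,280))):
    try: print(n,find(n,im,"red",bx,.112))
    except Exception as e: print(n,"x")
cv2.imwrite("pics/c9.png",np.hstack([crop(a,330,180,430,280,4),crop(b,150,210,250,310,4)]))
go((.505-.0287,-.2956-.0022,.0165),4.3)
E
```

```text
clock: 20.42
ee_pos: [0.4757, -0.2971, 0.1075]
ee_rot: [-2.134, -2.304, -0.001]
contact_force: [-0.1, -0.5, -0.1]
gripper_width: 0.0073
grasp_force: 55.6
scene (array([188.1, 261.1]), array([22.8, 24.5]), array([ 0.50339353, -0.29559664,  0.112     ]))
top (array([378.5, 224.7]), array([12.6, 16.8]), array([ 0.50890984, -0.28611002,  0.112     ]))
shift cm [-0.06  0.03  9.12] turn 0.0791461356895411 t 20.52
```

View pics/c9.png

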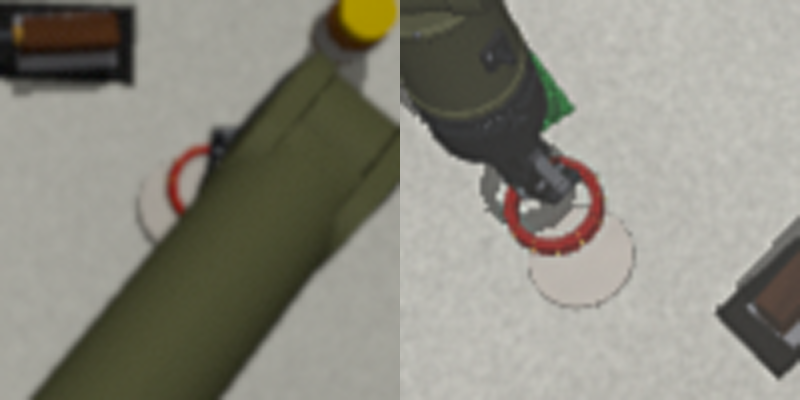

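```bash
python3 -m handwheel '[[[0,0.15,2],0],[[0,0.15,4.5],0],[[0,0.15,7],0],[[0,0.15,8.5],0],[[0,0.15,9.1],0],[[0,0.15,9.25],0],[[0,0.15,9.25],0]]'; python3 -m handwheel '[[[0,0,0],0],[[0,0,0],0],[[0,0,0],0],[[0,0,0],0]]' 2.4;  python3 -m handwheel '[[[0,0,-1],0],[[0,0,-2.5],0],[[0,0,-5],0],[[0,0,-9],0],[[0,0,-12],0],[[0,0,-13],0],[[0,0,-13],0]]'; python3 - <<'E'
from h import *
go((.5724-.030,.2433-.0022,.15),4.3)
E
```

```text
clock: 21.4
ee_pos: [0.4776, -0.2986, 0.0159]
ee_rot: [2.136, 2.302, 0.001]
contact_force: [-1.2, -0.1, -0.1]
gripper_width: 0.0072
grasp_force: 55.6
clock: 21.9
ee_pos: [0.4772, -0.2983, 0.0154]
ee_rot: [2.137, 2.303, 0.0]
contact_force: [0.0, 0.2, 0.4]
gripper_width: 0.0239
grasp_force: 0.0
clock: 22.78
ee_pos: [0.4774, -0.2983, 0.1459]
ee_rot: [2.136, 2.302, 0.002]
contact_force: [-0.1, 0.5, -1.0]
gripper_width: 0.0242
grasp_force: 0.0
shift cm [53.31 10.52 -0.4 ] turn -0.011838152828943294 t 22.77
```

```bash
python3 -m handwheel '[[[2,0.4,0],0],[[5,1,0],0],[[9,1.8,0],0],[[13,2.6,0],0],[[17,3.4,0],0],[[21,4.2,0],0],[[25,5,0],0],[[28,5.5,0],0],[[30,6,0],0],[[30,6,0],0],[[30,6,0],0]]'; python3 - <<'E'
from rings import *
im={"top":snap("top","t9"),"scene":snap("scene","s9")}
B={"top":(199,190,274,250),"scene":(262,144,353,225)};P={"top":(355,210,397,252),"scene":(172,250,218,296)}
for c,bx,z in(("red",P,.021),("orange",B,.016)):
    for n in im:
        try:print(c,n,find(n,im[n],c,bx[n],z))
        except Exception as e: print(c,n,"x")
n="scene"; 
# pad rim vs ring, same images: pad mask hull
for n,c in(("top",(376,232)),("scene",(195,274))):
    lab=cv2.cvtColor(im[n],cv2.COLOR_BGR2LAB).astype(int); w=lab[c[1]-25:c[1]+25,c[0]-25:c[0]+25]
    m=(w[:,:,1]>=128).astype(np.uint8); m=cv2.morphologyEx(m,cv2.MORPH_OPEN,np.ones((3,3)))
    k,l,st,ce=cv2.connectedComponentsWithStats(m); i=1+np.argmax(st[1:,4]); print(st[i])
go((.5724-.030,.2433-.0022,.06),4.3)
E
```

```text
clock: 24.15
ee_pos: [0.5143, 0.0036, 0.145]
ee_rot: [2.139, 2.301, -0.002]
contact_force: [-0.7, -0.3, 0.6]
gripper_width: 0.0237
grasp_force: 0.0
red top (array([377.3, 230.4]), array([19.7, 19.9]), array([ 0.50409996, -0.29878352,  0.021     ]))
red scene (array([193.3, 272.8]), array([21.9, 22.7]), array([ 0.50518816, -0.29760556,  0.021     ]))
orange top (array([213.3, 206.6]), array([19.6, 20. ]), array([0.57160171, 0.24359707, 0.016     ]))
orange scene (array([333., 174.]), array([18.9, 20.4]), array([0.57297335, 0.24418468, 0.016     ]))
[ 14  12  25  24 481]
[ 12  12  26  26 511]
shift cm [23.49  4.51  8.51] turn -0.17304067856976246 t 24.25
```

```bash
python3 -m handwheel '[[[2,0.4,0.5],0],[[5,1,1],0],[[9,1.8,2],0],[[13,2.6,4],0],[[17,3.4,6],0],[[20,3.9,7.5],0],[[22.5,4.4,8.3],0],[[23.55,4.55,8.5],0],[[23.55,4.55,8.5],0],[[23.55,4.55,8.5],0]]' 2.6; python3 - <<'E'
from h import *
go((.543,.242,.0085),4.3)
E
```

```text
clock: 25.5
ee_pos: [0.543, 0.2421, 0.061]
ee_rot: [2.139, 2.3, 0.001]
contact_force: [0.4, -0.6, 0.5]
gripper_width: 0.026
grasp_force: 0.0
shift cm [-0.   -0.01  5.25] turn -0.13762876430082827 t 25.5
```

```bash
python3 -m handwheel '[[[0,0,1.2],0],[[0,0,2.4],0],[[0,0,3.6],0],[[0,0,4.6],0],[[0,0,5.2],0],[[0,0,5.25],0]]'; python3 -m handwheel '[[[0,0,0],0],[[0,0,0],0],[[0,0,0],0],[[0,0,0],0],[[0,0,0],0]]' 0.2;  python3 -m handwheel '[[[0,0,-1],0],[[0,0,-3],0],[[-1,0,-6],0],[[-3,0,-9],0],[[-5,0,-10],0],[[-5,0,-10],0]]'; python3 - <<'E'
from h import *
go((.477,-.2975,.108),4.3)
E
```

```text
clock: 26.25
ee_pos: [0.542, 0.2435, 0.0073]
ee_rot: [-2.137, -2.303, 0.001]
contact_force: [0.1, -0.2, 1.1]
gripper_width: 0.026
grasp_force: 0.0
clock: 26.88
ee_pos: [0.5426, 0.2438, 0.0082]
ee_rot: [2.137, 2.303, 0.001]
contact_force: [1.3, 0.4, 2.5]
gripper_width: 0.0073
grasp_force: 55.6
clock: 27.62
ee_pos: [0.5469, 0.1915, 0.1089]
ee_rot: [2.141, 2.298, 0.002]
contact_force: [-0.2, -0.4, -0.2]
gripper_width: 0.007
grasp_force: 55.5
shift cm [-48.28 -10.44   0.05] turn -0.23134602524361014 t 27.62
```

```bash
python3 -m handwheel '[[[-2,-0.4,0],0],[[-5,-1.1,0],0],[[-9,-1.9,0],0],[[-13,-2.8,0],0],[[-17,-3.7,0],0],[[-21,-4.5,0],0],[[-25,-5.4,0],0],[[-29,-6.3,0],0],[[-33,-7.1,0],0],[[-37,-8,0],0],[[-41,-8.9,0],0],[[-44.5,-9.6,0],0],[[-47,-10.2,0],-0.2],[[-48.2,-10.4,0],-0.2],[[-48.2,-10.4,0],-0.2],[[-48.2,-10.4,0],-0.2]]'; python3 - <<'E'
from rings import *
print(find("scene",snap("scene","s10"),"orange",(120,180,270,320),.112))
go((.477,-.297,.034),4.3)
E
```

```text
clock: 29.62
ee_pos: [0.4786, -0.2932, 0.1073]
ee_rot: [-2.13, -2.307, -0.001]
contact_force: [-0.1, -0.3, -1.0]
gripper_width: 0.0071
grasp_force: 55.5
(array([189.8, 261.2]), array([23.3, 25.3]), array([ 0.50690334, -0.29272012,  0.112     ]))
shift cm [-0.38 -0.2   7.35] turn 0.3024871904867723 t 29.68
```

```bash
python3 -m handwheel '[[[-0.4,-0.2,1.5],0],[[-0.4,-0.2,3.5],0],[[-0.4,-0.2,5],0],[[-0.4,-0.2,5.8],0],[[-0.4,-0.2,5.8],0],[[-0.4,-0.2,5.8],0]]'; python3 - <<'E'
from rings import *
go((.477,-.297,.0335),4.3)
E
```

```text
clock: 30.42
ee_pos: [0.477, -0.2992, 0.0502]
ee_rot: [2.132, 2.306, 0.0]
contact_force: [-0.2, 0.0, -0.0]
gripper_width: 0.0076
grasp_force: 55.4
shift cm [0.22 0.01 1.67] turn 0.17699705891075723 t 30.43
```

```bash
python3 -m handwheel '[[[0.15,0,0.6],0],[[0.15,0,1.2],0],[[0.15,0,1.6],0],[[0.15,0,1.67],0],[[0.15,0,1.67],0]]'; python3 -m handwheel '[[[0,0,0],0],[[0,0,0],0],[[0,0,0],0],[[0,0,0],0]]' 2.4;  python3 -m handwheel '[[[0,0,-1],0],[[0,0,-2.5],0],[[0,0,-5],0],[[0,0,-9],0],[[2,0.5,-11],0],[[6,1,-11],0],[[12,2,-11],0],[[18,3.3,-11],0],[[23,4.6,-11],0],[[27,5.6,-11],0],[[30,6,-11],0],[[30,6,-11],0],[[30,6,-11],0]]'; python3 - <<'E'
from rings import *
im={"top":snap("top","t11"),"scene":snap("scene","s11")}
P={"top":(355,205,400,252),"scene":(165,240,218,296)}
for n in im:
    try:print(n,find(n,im[n],"orange",P[n],.039),find(n,im[n],"red",P[n],.02))
    except Exception as e: print(n,"x")
cv2.imwrite("pics/c10.png",np.hstack([crop(im["top"],195,185,275,265,5)[:400],crop(im["scene"],260,130,340,210,5)]))
E
```

```text
clock: 31.05
ee_pos: [0.4765, -0.2974, 0.0331]
ee_rot: [2.133, 2.306, -0.0]
contact_force: [-1.0, -0.5, -0.1]
gripper_width: 0.0071
grasp_force: 55.5
clock: 31.55
ee_pos: [0.4766, -0.2974, 0.0332]
ee_rot: [2.133, 2.306, 0.0]
contact_force: [-0.4, 0.7, 0.8]
gripper_width: 0.0243
grasp_force: 0.0
clock: 33.17
ee_pos: [0.5131, 0.0052, 0.1439]
ee_rot: [2.133, 2.305, 0.001]
contact_force: [-0.2, 0.1, 1.1]
gripper_width: 0.024
grasp_force: 0.0
top x
scene (array([192.4, 271.2]), array([22.8, 24.8]), array([ 0.50646461, -0.2981906 ,  0.039     ])) (array([193.8, 274.6]), array([18.4, 20.7]), array([ 0.51004237, -0.30034648,  0.02      ]))
```

View pics/c10.png

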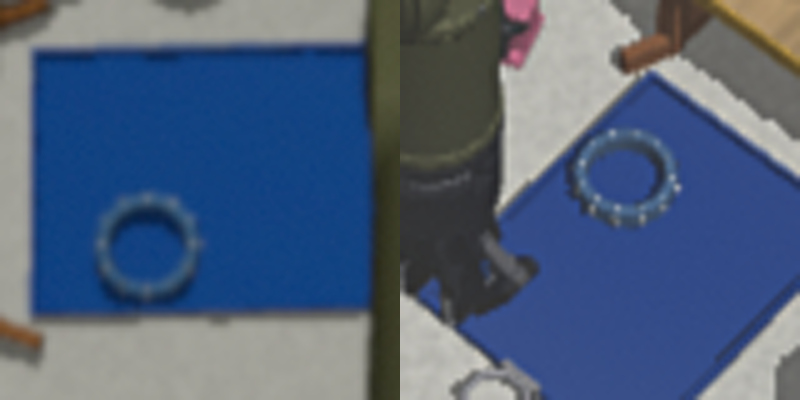

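Light blue is still alone in the tray at top (224.6,234.4), scene (305.4,165.4). I'll grasp its +x side.

```bash
python3 - <<'E'
from h import *
c=(ray("top",(224.6,234.4),.016)+ray("scene",(305.4,165.4),.016))/2; print(c)
go((c[0]+.0285,c[1]+.0005,.06),4.3)
E
```

```text
[0.48278252 0.2036788  0.016     ]
shift cm [19.9   1.34  8.35] turn 0.03957373936918884 t 33.27
```

```bash
python3 -m handwheel '[[[2,0.1,0.5],0],[[5,0.3,1.5],0],[[9,0.6,3],0],[[13,0.9,5],0],[[16.5,1.1,7],0],[[19,1.3,8.1],0],[[19.9,1.35,8.35],0],[[19.9,1.35,8.35],0],[[19.9,1.35,8.35],0]]' 2.6; python3 - <<'E'
from h import *
go((.5113,.2042,.0085),4.3)
E
```

```text
clock: 34.4
ee_pos: [0.5117, 0.2042, 0.0604]
ee_rot: [2.135, 2.303, 0.001]
contact_force: [0.1, -0.3, -0.1]
gripper_width: 0.0256
grasp_force: 0.0
shift cm [ 0.   -0.05  5.19] turn 0.043500940006140354 t 34.4
```

```bash
python3 -m handwheel '[[[0,0,1.2],0],[[0,0,2.4],0],[[0,0,3.6],0],[[0,0,4.6],0],[[0,0,5.2],0],[[0,0,5.2],0]]'; python3 -m handwheel '[[[0,0,0],0],[[0,0,0],0],[[0,0,0],0],[[0,0,0],0],[[0,0,0],0]]' 0.2;  python3 -m handwheel '[[[0,0,-1],0],[[0,0,-3],0],[[-1,0,-6],0],[[-3,0,-9],0],[[-5,0,-12],0],[[-5,0,-12],0]]'; python3 - <<'E'
from h import *
go((.5335,-.297,.128),4.3)
E
```

```text
clock: 35.15
ee_pos: [0.5105, 0.2057, 0.0071]
ee_rot: [-2.133, -2.307, 0.001]
contact_force: [-0.7, -0.2, -0.3]
gripper_width: 0.0258
grasp_force: 0.0
clock: 35.78
ee_pos: [0.5112, 0.2061, 0.0081]
ee_rot: [2.133, 2.306, 0.001]
contact_force: [0.5, -0.1, 3.9]
gripper_width: 0.0078
grasp_force: 59.4
clock: 36.52
ee_pos: [0.5167, 0.1546, 0.1305]
ee_rot: [2.135, 2.302, 0.008]
contact_force: [-0.3, -0.3, -0.5]
gripper_width: 0.0077
grasp_force: 59.1
shift cm [-45.16  -1.71   0.16] turn -0.009108735951855351 t 36.52
```

```bash
python3 -m handwheel '[[[-2,-0.1,0],0],[[-5,-0.2,0],0],[[-9,-0.35,0],0],[[-13,-0.5,0],0],[[-17,-0.65,0],0],[[-21,-0.8,0],0],[[-25,-0.95,0],0],[[-29,-1.1,0],0],[[-33,-1.25,0],0],[[-37,-1.4,0],0],[[-41,-1.55,0],0],[[-43.5,-1.65,0],0],[[-44.8,-1.7,0],0],[[-44.9,-1.7,0],0],[[-44.9,-1.7,0],0],[[-44.9,-1.7,0],0],[[-44.9,-1.7,0],0]]'; python3 - <<'E'
from rings import *
b=snap("scene","s12");cv2.imwrite("pics/c11.png",crop(b,140,200,260,320,4))
go((.5335,-.295,.0515),4.3)
E
```

```text
clock: 38.65
ee_pos: [0.5332, -0.292, 0.1277]
ee_rot: [-2.131, -2.308, -0.001]
contact_force: [-0.2, 0.6, -0.6]
gripper_width: 0.0073
grasp_force: 59.1
shift cm [-0.28  0.01  7.62] turn 0.24564801763237654 t 38.7
```

View pics/c11.png

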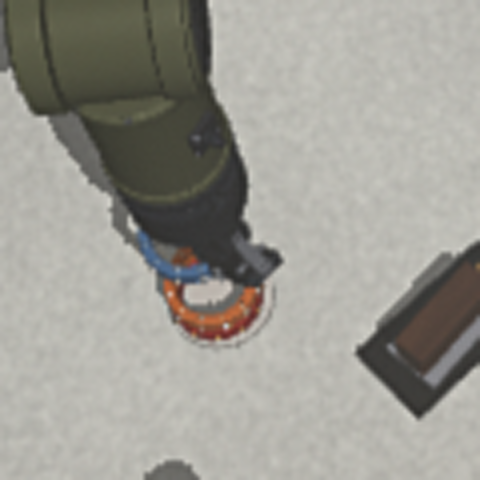

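The light blue ring is held, and the red and orange pile is straight on the pad. Lowering now.

```bash
python3 -m handwheel '[[[-0.2,0,1.5],0],[[-0.2,0,3.5],0],[[-0.2,0,5],0],[[-0.2,0,5.8],0],[[-0.2,0,5.8],0],[[-0.2,0,5.8],0]]'; python3 - <<'E'
from rings import *
go((.5335,-.295,.0515),4.3)
E
```

```text
clock: 39.45
ee_pos: [0.5333, -0.2953, 0.0701]
ee_rot: [2.132, 2.306, 0.0]
contact_force: [0.8, 0.2, -0.5]
gripper_width: 0.0073
grasp_force: 59.1
shift cm [0.03 0.02 1.86] turn 0.1713325811432611 t 39.45
```

```bash
python3 -m handwheel '[[[0,0,0.6],0],[[0,0,1.2],0],[[0,0,1.7],0],[[0,0,1.87],0],[[0,0,1.87],0]]'; python3 -m handwheel '[[[0,0,0],0],[[0,0,0],0],[[0,0,0],0],[[0,0,0],0]]' 2.4;  python3 -m handwheel '[[[0,0,-1],0],[[0,0,-2.5],0],[[0,0,-5],0],[[0,0,-9],0],[[2,0,-11],0],[[6,0,-11],0],[[12,0,-11],0],[[18,0,-11],0],[[23,0,-11],0],[[27,0,-11],0],[[28,0,-11],0],[[28,0,-11],0],[[28,0,-11],0]]'; python3 - <<'E'
from rings import *
im={"top":snap("top","t13"),"scene":snap("scene","s13")}
cv2.imwrite("pics/c12.png",np.hstack([crop(im["top"],340,180,420,260,5),crop(im["scene"],150,220,230,300,5)]))
print(find("scene",im["scene"],"ltblue",(165,235,218,296),.06))
# tray eye
for n,c in(("top",(280,222)),("scene",(278,210))): pass
cv2.imwrite("pics/c13.png",np.hstack([crop(im["top"],180,165,300,285,3.3),crop(im["scene"],240,110,360,230,3.3)]))
E
```

```text
clock: 40.08
ee_pos: [0.5329, -0.2949, 0.0508]
ee_rot: [-2.133, -2.306, 0.0]
contact_force: [-0.1, -0.4, -0.6]
gripper_width: 0.0075
grasp_force: 59.1
clock: 40.58
ee_pos: [0.5331, -0.2949, 0.051]
ee_rot: [2.133, 2.307, 0.0]
contact_force: [-0.3, -0.3, -0.3]
gripper_width: 0.0238
grasp_force: 0.0
clock: 42.2
ee_pos: [0.5114, -0.0178, 0.1614]
ee_rot: [2.136, 2.303, 0.0]
contact_force: [0.7, 0.0, -0.5]
gripper_width: 0.0239
grasp_force: 0.0
(array([190.5, 268. ]), array([23.1, 23.6]), array([ 0.50332247, -0.29822414,  0.06      ]))
```

View pics/c12.png

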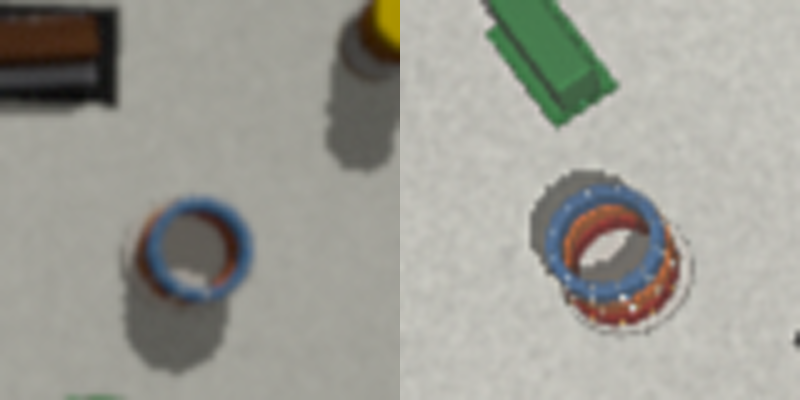

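The pile of three is straight: top view blue centre at about (379.8,229.8), scene (190.5,268). Now to locate the tray and its eye for the push.

```bash
python3 - <<'E'
from h import *
print("blue top",ray("top",(379.8,229.8),.063))
e=(ray("top",(278,220.4),.012)+ray("scene",(278.8,210),.012))/2; print("eye",e,ray("top",(278,220.4),.012))
go((e[0]+.002,e[1]-.055,.006),2.3)
E
```

```text
blue top [ 0.50010432 -0.29914836  0.063     ]
eye [0.53401716 0.02782316 0.012     ] [0.5309732  0.02766849 0.012     ]
shift cm [-1.13  2.4  15.51] turn 2.0104018468761637 t 42.3
```

View pics/c13.png

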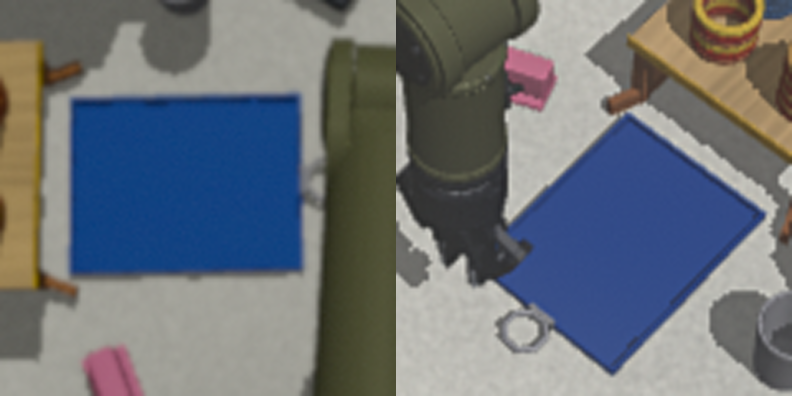

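```bash
python3 -m handwheel '[[[-1.1,0.8,1],0.5],[[-1.1,1.6,3],1],[[-1.1,2.3,6],1.5],[[-1.1,2.4,9],2],[[-1.1,2.4,12],2],[[-1.1,2.4,14],2],[[-1.1,2.4,15.2],2],[[-1.1,2.4,15.5],2],[[-1.1,2.4,15.5],2]]' 0; python3 - <<'E'
from h import *
go((.536-.0105,.2455,.006),2.3)
E
```

```text
clock: 43.42
ee_pos: [0.5364, -0.0253, 0.0062]
ee_rot: [2.173, 2.268, 0.001]
contact_force: [0.9, 0.5, 0.0]
gripper_width: 0.0
grasp_force: 0.0
shift cm [2.71e+01 7.00e-02 2.00e-02] turn 0.15375049226783233 t 43.42
```

```bash
python3 -m handwheel '[[[0.8,0,0],0],[[1.8,0,0],0],[[3,0,0],0],[[4.4,0,0],0],[[5.8,0,0],0],[[7.2,0,0],0],[[8.6,0,0],0],[[10,0,0],0],[[11.4,0,0],0],[[12.8,0,0],0],[[14.2,0,0],0],[[15.6,0,0],0],[[17,0,0],0],[[18.4,0,0],0],[[19.6,0,0],0],[[20.6,0,0],0],[[21,0,0],0],[[21,0,0],0]]'; python3 - <<'E'
from h import *
go((.536-.0105,.2455,.006),2.3)
im={"top":snap("top","t14"),"scene":snap("scene","s14")}
cv2.imwrite("pics/c14.png",np.hstack([crop(im["top"],150,165,270,285,3.3),crop(im["scene"],270,90,390,210,3.3)]))
E
```

```text
clock: 45.68
ee_pos: [0.5266, 0.1856, 0.006]
ee_rot: [-2.172, -2.269, -0.0]
contact_force: [-0.1, -3.3, 2.0]
gripper_width: 0.0003
grasp_force: 1.4
shift cm [ 5.99  0.16 -0.  ] turn 0.21145307661396373 t 45.67
```

View pics/c14.png

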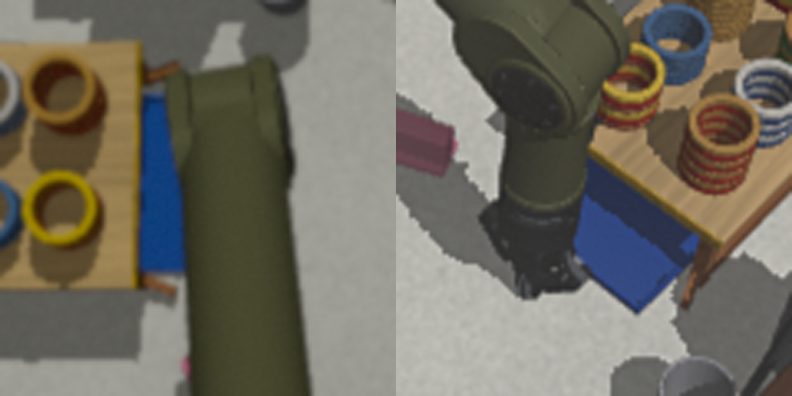

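```bash
python3 -m handwheel '[[[0.8,0.05,0],0],[[1.8,0.1,0],0],[[2.8,0.1,0],0],[[3.8,0.1,0],0],[[4.8,0.1,0],0],[[5.5,0.1,0],0],[[6,0.1,0],0],[[6.2,0.1,0],0],[[6.2,0.1,0],0]]';  python3 -m handwheel '[[[-1,0,0],0],[[-3,0,-0.5],0],[[-6,0,-2],0],[[-9,0,-5],0],[[-13,0,-9],0],[[-17,0,-13],0],[[-21,0,-15],0],[[-25,0,-15],0],[[-25,0,-15],0],[[-25,0,-15],0]]'; python3 - <<'E'
from h import *
im={"top":snap("top","t15"),"scene":snap("scene","s15")}
for n,c in(("top",(200,222)),("scene",(331,158))):
    w=cv2.cvtColor(im[n],cv2.COLOR_BGR2GRAY)[c[1]-14:c[1]+15,c[0]-14:c[0]+15]; big=cv2.resize(w,None,fx=8,fy=8,interpolation=cv2.INTER_CUBIC)
    m=(big>(np.percentile(w,85)-14)).astype(np.uint8)
    k,l,st,ce=cv2.connectedComponentsWithStats(m,connectivity=4)
    for i in range(1,k):
        if 600<st[i][4]<8000: q=(ce[i]+.5)/8-.5+[c[0]-14,c[1]-14]; print(n,st[i],q,ray(n,q,.012).round(4))
E
```

```text
clock: 46.9
ee_pos: [0.525, 0.2473, 0.0059]
ee_rot: [-2.172, -2.269, -0.0]
contact_force: [-0.2, -2.2, 0.7]
gripper_width: 0.0
grasp_force: 1.0
clock: 48.15
ee_pos: [0.5355, -0.003, 0.1559]
ee_rot: [-2.173, -2.267, -0.001]
contact_force: [-0.0, 0.4, -0.1]
gripper_width: 0.0002
grasp_force: 0.0
top [ 102   84   64   54 2484] [202.31833736 221.44761473] [0.5215 0.2782 0.012 ]
scene [  66   97   60   64 2531] [328.79802944 159.649274  ] [0.5248 0.2781 0.012 ]
```

The tray's rear is about 106 mm in (limit 95). Last check is the pile, hook and bystanders.

```bash
python3 - <<'E'
from rings import *
a,b=cv2.imread("pics/top13.png" if 0 else "pics/t15.png"),cv2.imread("pics/s15.png")
print(find("scene",b,"ltblue",(165,235,218,296),.06),find("scene",b,"orange",(165,235,218,296),.039))
o=cv2.imread("pics/top0.png"); d=cv2.absdiff(a,o).max(2)>40
for n,(x,y) in dict(hook=(335,189),stone=(276,152),glue=(420,184),sample=(453,272),cup=(233,156)).items(): print(n,d[y-15:y+16,x-15:x+16].sum())
E
```

```text
(array([190.5, 268. ]), array([23.1, 23.7]), array([ 0.50329077, -0.29821353,  0.06      ])) (array([189. , 266.8]), array([ 9.5, 15.3]), array([ 0.4892823 , -0.29644417,  0.039     ]))
hook 0
stone 0
glue 0
sample 0
cup 0
```

```bash
python3 -c "
from rig import order; print(order.job_done())"
```

```text
the job is handed in; nothing more can be done
None
```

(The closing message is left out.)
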